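# Moisture reading at the pencil mark on a plank

## Task

First clear the two steel tins off the plank: lower each one (do not drop it) upright into an empty cell of the plywood crate, one per cell, and let go. Then take the moisture meter out of its holster and hold it upright on the pencil mark, both pins on the wood and in line with the grain (the plank's long direction), pressed lightly so that the sprung pins are pushed about half-way in, and finish while still holding it there. Never tip a tin over, push the meter hard against the plank, or disturb anything else on the table.

Things in the scene. Friction and masses are not known exactly. Their poses are not given: they have to be found in the camera images.
- board: pale pine plank, fixed, 120 mm (its x) by 240 mm (its y, the grain runs along y), lying on a thin black rubber mat 130 x 250 mm; origin under its centre on the table, z up; its flat top is 39 mm above the origin
- mark: pencil mark on the plank's top: a ring of 32 mm diameter with a cross through it (arms 44 mm overall), flat; origin at its centre on the plank's top face
- crate: low square plywood crate, fixed, 150 x 150 mm, 50 mm high, open on top, walls and dividers 6 mm, 2 x 2 cells of 66 x 66 mm inside; origin under its centre, z up; inner floor 6 mm above the origin. One cell already holds the amber jar, the other three are empty with a thin grey felt disc on the floor (0.8 mm, looks only)
- cell0 (a point): centre of one crate cell, on its inner floor (crate x -36, y -36 mm)
- cell1 (a point): centre of one crate cell, on its inner floor (crate x -36, y +36 mm)
- cell2 (a point): centre of one crate cell, on its inner floor (crate x +36, y -36 mm)
- cell3 (a point): centre of one crate cell, on its inner floor (crate x +36, y +36 mm)
- tin_a: plain closed steel tin, upright cylinder 50 mm diameter, 100 mm high, about 0.3 kg (0.2 to 0.4); starts standing on the plank; origin at the centre of its underside, z up its axis
- tin_b: plain closed steel tin, upright cylinder 50 mm diameter, 100 mm high, about 0.3 kg (0.2 to 0.4); starts standing on the plank; origin at the centre of its underside, z up its axis
- jar: amber glass jar with steel lid, 48 mm diameter, 75 mm high, standing in one crate cell: leave it; origin at the centre of its underside
- holster: black plastic stand, fixed, base plate 100 x 70 mm, with an open-topped pocket 60 x 34 mm inside (72 x 46 mm outside, rim 60 mm above the table) in which the meter stands; origin under its centre, x along the pocket's long side
- meter: moisture meter: grey upright box 56 mm (x) by 30 mm (y) by 105 mm (z), 0.18 kg, small screen near the top of its -y face, two brass pins below. Origin at the centre of the box's underside, z up. It starts standing loosely in the holster, origin 30 mm above the table, pins hanging free, top 135 mm above the table. Lift it straight out, by at least 65 mm to clear the pins
- pins (a joint): how far the two sprung pins are pushed into the meter: 0 = fully out, 0.012 m = fully in (bottomed); spring 400 N/m, so half-way (0.006 m) takes about 2.4 N
- pin_tips (a point): point midway between the two pin tips; 22 mm under the meter's origin when the pins are out. The pins are 6 mm thick with round ends, side by side along the meter's x, 30 mm apart, parallel to its z
- glue: white glue bottle, 60 mm diameter, 160 mm high; leave it; origin at the centre of its underside
- tape: tape measure, black, 70 x 62 x 34 mm; leave it; origin at the centre of its underside
- sander: cork sanding block with wooden grip, 120 x 65 x 42 mm; leave it; origin at the centre of its underside
- pencil: flat wooden carpenter's pencil, 161 x 13 x 7 mm, lying along its x; leave it; origin under its middle
- square: try square, wooden stock 120 x 28 x 18 mm along x, steel blade 170 mm long along +y from near the stock's +x end; leave it; origin under the stock's centre
- offcut: pine offcut 90 x 45 x 40 mm; leave it; origin under its centre
- wax: flat round aluminium tin, 70 mm diameter, 50 mm high, on the table: it is not one of the two tins, leave it; origin at the centre of its underside

How it is judged:
By the outcome, as a careful person would: the job done as asked, in the order asked, and still so for the second after the job is handed in, while the arm keeps its last pose, push and grip.
It also fails if it takes over 72 s, if anything falls off the work surface, if the arm or the gripper's body presses on something with over 40 N, if the wrist force passes 120 N, or if a joint passes its speed limit or range.

## Robot

A 7-joint arm with a two-finger parallel gripper is mounted at the origin on the work surface. World frame = base frame: x ahead of the robot, y to its left, z up, the work surface at z = 0. Lengths are in m, angles in degrees, forces in N, time in s.
With the tool pointing down it reaches from about 0.425 to 0.875 m from the base axis. Payload 4.7 kg.
Tool frame: the origin (TCP) lies between the finger pads; the fingertips stand 19 mm ahead of it and the grasp point (between the pads) is the TCP; x points along the fingers, z is the direction in which the jaws open and shut, and the axes are right-handed (so a half turn about x gives the same grasp; the last joint's range is limited). The gripper opens to 87 mm and grips with 3 to 60 N. Pads are 19 mm wide; open, the fingers measure 117 mm over their backs; the gripper's body (75 mm by 190 mm) begins 51 mm behind the grasp point.
Start: joints at [68.99, 18.392, -4.016, 83.108, 1.295, 78.541, -3.26], TCP at [0.242, -0.603, 0.242] pointing down, gripper open.
Joint ranges: [-163.93, 163.93], [-17.29, 119.83], [-79.2, 71.16], [3.27, 140.29], [-89.18, 269.18], [5.43, 117.66], [-154.24, 154.24]. Speed limits (degrees/s): [147.25, 147.25, 180, 180, 180, 180, 180].

## Interface

Orientations are given as [roll, pitch, yaw] about the fixed x, y, z axes, in that order (R = Rz(yaw) Ry(pitch) Rx(roll)).
In Python, from cell import monitor, read_camera, camera_model, env, regions_of gives the robot as it stands. The module is installed in compiled form; this text tells all that it offers.
- The arm moves only by the tool step_arm, never from a script. Its argument "deltas" is a list of rows, each a list of 5 numbers: the gripper's target within -1 to 1 (fully open at 1, half-way at 0, shut at -1), then the shift along the tool's x, y, z in m, then the turn about the tool's x in degrees. A call has 1 to 12 rows; each row is the pose to reach, as a shift and turn from the pose commanded when the call began, along the tool's axes at that moment; what a row does not reach only later rows make up. A row lasts 1/8 s, in which the tool goes at most 62.5 mm and 10.7 degrees, less where a joint would pass 70% of its speed; a pose out of reach is approached as far as the arm can. A call with a gripper value outside its range is refused whole. The fingers move at their own pace and stop on an object; "newtons" is the grip in N (left out, the last holds). Time passes only in rows, so rows that repeat a pose let the fingers close. It gives the time, the measured TCP pose, the force and the opening at its end, in the units of the state.
- monitor.get_obs(): the state, without advancing time (a new reading comes with each control period).
- read_camera(name): name is "scene" or "side" or "wrist"; returns (picture, depth): 400x640x3 uint8, red, green, blue; 400x640 float32, m along the optical axis (not along the pixel's ray), 0 where there is no reading.
- camera_model(name): a dict with "fx", "fy", "cx", "cy" (pixels), "xyz" and "attitude" of the camera in the world. Camera axes: x right, y down, z forward; pixel columns grow to the right and rows downward; lengths in m; the calibration is good to about 2 mm. A picture is of the moment at which its call begins: read the wrist's pose just before it. camera_model takes no time and is no camera call; for the wrist camera it gives the pose at the moment of the call.
- env.sign_off(): hands the job in, once; it reports no verdict.
Trained networks look in the newest picture that a camera, given by its name, has taken for a name from the list of things; names that differ only in an ending like _2 or _b are one class to them, and where a whole thing is asked for, a point or a joint stands for the part that bears it (a point fixed in the world has none). Each returns a list of dicts, best first, with "p" (0 to 1); they miss things now and then, are a little off and sometimes report something else, mostly with a low value. They report only what shows in the picture. A call takes as long as a camera call.
- regions_of(camera, thing): "pixels" (400x640 bool, what is visible of it) and "pixel" ([column, row] in pixels, amid what is visible of it).
The state is a dict: "time_s": time; "qpos": joint angles; "joint_velocities": joint speeds; "effort": joint torques, N m; "tool_pos": TCP position; "tool_rot": TCP orientation; "force": force on the tool from outside, world axes, zero at the start; "wrist_torque": the same for the moment, N m; "grip_width": finger opening in m.
Only numpy, scipy, OpenCV 4.12 (cv2) and the standard library are available. Lean on these libraries where they do the work, as an engineer would, in place of code of your own. Each camera call takes 0.05 s, during which the arm holds its last target. There are 200 camera calls.

## Working session

There is one attempt and no reset: what is moved stays moved. The work goes in short steps, Python scripts to look and compute and a tool call to move; the robot and the scene stay as the last step left them, time stands still between calls to the robot, and variables do not carry over. Pictures are saved under pics/ and viewed, about 8 in all and at most 12, crops included, and the job is handed in when it is done.

Besides the shell and the picture viewer there is one more tool, called as name([rows], argument=value, ...), one row to a line, values as JSON. step_arm: Moves the arm, as the interface text tells. Its arguments: {"type":"object","properties":{"deltas":{"type":"array"},"newtons":{"type":"number"}},"required":["deltas"]}

```bash
mkdir -p pics; cat > h.py <<'E'
import numpy as np, cv2
from scipy.spatial.transform import Rotation as R
from cell import monitor, read_camera, camera_model, env, regions_of
def rot(a): 
    a=np.array(a,float)
    return R.from_euler('xyz',a,degrees=True).as_matrix() if a.size==3 else a.reshape(3,3)
def cloud(cam,dep,m=None):
    K=camera_model(cam) if isinstance(cam,str) else cam
    v,u=np.indices(dep.shape); z=dep
    P=np.stack([(u-K['cx'])/K['fx']*z,(v-K['cy'])/K['fy']*z,z],-1)@rot(K['attitude']).T+np.array(K['xyz'])
    P[dep<=0]=np.nan
    return P
def save(n,im): cv2.imwrite('pics/'+n+'.png',im[...,::-1])
E
python3 - <<'E'
from h import *
o=monitor.get_obs(); print({k:np.round(v,3).tolist() for k,v in o.items()})
for c in ['scene','side','wrist']:
    K=camera_model(c); print(c,K)
ims={}
for c in ['scene','side']:
    im,d=read_camera(c); ims[c]=im; P=cloud(c,d); np.save(c+'.npy',P)
    save(c,im)
    for t in ['tin_a','board','mark','crate','meter','holster','jar','glue','wax','tape','sander','pencil','square','offcut']:
        for r in regions_of(c,t)[:3]:
            if r['p']<.3: continue
            Q=P[r['pixels']]; Q=Q[~np.isnan(Q[:,0])]
            if len(Q)==0: print(c,t,'nodepth');continue
            top=Q[Q[:,2]>np.percentile(Q[:,2],98)-.006]
            rc=cv2.minAreaRect((Q[:,:2]*1000).astype(np.float32))
            print(c,t,round(r['p'],2),np.round(r['pixel']),'med',np.median(Q,0).round(3),'ztop',np.percentile(Q[:,2],98).round(3),'topc',((top.min(0)+top.max(0))/2).round(3),'rect',np.round(rc[0]),np.round(rc[1]),round(rc[2]))
E
```

```text
{'time_s': 0.0, 'qpos': [68.99, 18.439, -4.014, 83.177, 1.297, 78.54, -3.259], 'joint_velocities': [-0.006, 0.126, 0.049, -0.062, 0.045, 0.06, -0.019], 'effort': [0.0, -49.129, -0.403, -31.253, -0.064, 0.044, 0.0], 'tool_pos': [0.241, -0.603, 0.24], 'tool_rot': [-175.84, 89.889, 115.98], 'force': [-0.058, 0.106, 0.304], 'wrist_torque': [0.014, 0.01, -0.036], 'grip_width': 0.087}
scene {'fx': 430.54641134941824, 'fy': 430.54641134941824, 'cx': 322.17326286587667, 'cy': 204.93788665411614, 'xyz': array([ 1.12301804, -0.02563288,  0.93960463]), 'attitude': array([-1.47876630e+02,  5.21316089e-02,  8.92501093e+01])}
side {'fx': 495.0168355061722, 'fy': 495.0168355061722, 'cx': 310.692241461918, 'cy': 198.0860782484325, 'xyz': array([ 0.30539789, -0.70745663,  0.94708281]), 'attitude': array([-140.01137729,   -0.30856658,  -17.99627305])}
wrist {'fx': 343.9912746287761, 'fy': 343.9912746287761, 'cx': 316.8038947487142, 'cy': 196.48275183223748, 'xyz': array([ 0.3092963 , -0.57679004,  0.38439116]), 'attitude': array([ 1.64376762e+02,  1.20594125e-01, -6.81605580e+01])}
scene tin_a 0.97 [3
[... 4182 characters left out ...]
75 0.031] ztop 0.052 topc [0.531 0.277 0.051] rect [525. 307.] [151. 215.] 10
side square 0.83 [440. 305.] med [ 0.749 -0.318  0.012] ztop 0.021 topc [ 0.709 -0.329  0.019] rect [ 722. -250.] [190. 125.] 83
side square 0.66 [279. 130.] med [0.539 0.278 0.031] ztop 0.052 topc [0.532 0.277 0.065] rect [541. 296.] [180. 190.] 10
side offcut 0.56 [226. 183.] med [0.357 0.123 0.04 ] ztop 0.044 topc [0.358 0.14  0.042] rect [357. 140.] [94. 49.] 80
side offcut 0.36 [317. 218.] med [ 0.557 -0.048  0.038] ztop 0.043 topc [ 0.582 -0.001  0.041] rect [589.   0.] [255. 140.] 89
side offcut 0.34 [339. 212.] med [ 0.578 -0.098  0.118] ztop 0.141 topc [ 0.584 -0.082  0.139] rect [610. -65.] [117.  48.] 36
```

View pics/scene.png

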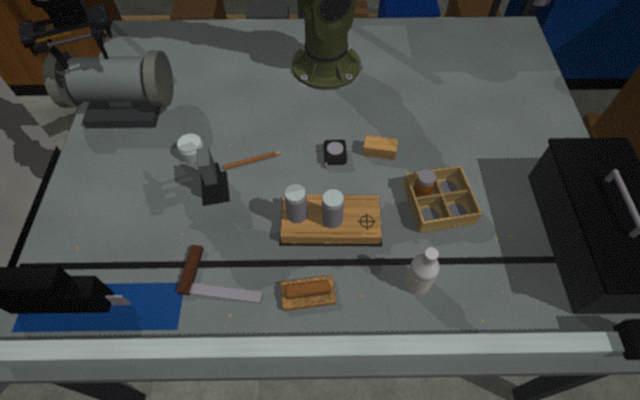

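View pics/side.png

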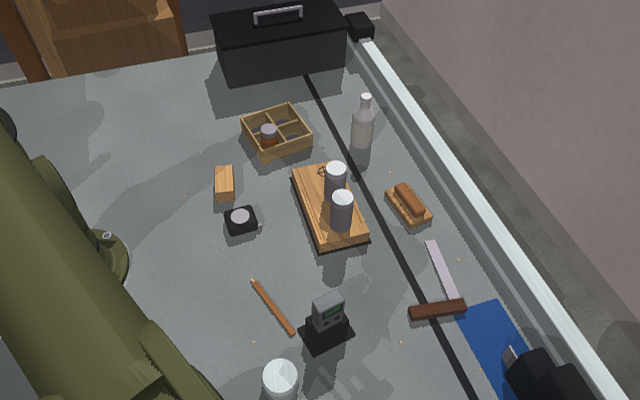

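```bash
python3 - <<'E'
from h import *
for c in ['scene','side']:
    P=np.load(c+'.npy').reshape(-1,3); P=P[~np.isnan(P[:,0])]
    def rr(n,x,y,r,z0,z1):
        m=(np.hypot(P[:,0]-x,P[:,1]-y)<r)&(P[:,2]>z0)&(P[:,2]<z1)
        q=cv2.minAreaRect((P[m,:2]*1000).astype(np.float32)); print(c,n,m.sum(),[np.round(a,1) for a in q],((P[m].min(0)+P[m].max(0))/2).round(4))
    rr('metertop',.474,-.303,.08,.128,.15)
    rr('holrim',.474,-.303,.08,.05,.067)
    rr('holbase',.474,-.303,.08,.004,.03)
    rr('tina',.601,.005,.04,.134,.15); rr('tinb',.584,-.081,.04,.134,.15)
    rr('crate',.53,.278,.13,.046,.056); rr('jar',.502,.237,.05,.078,.09)
    rr('board',.586,0,.16,.034,.0445); rr('glue',.75,.195,.06,.1,.2)
    rr('metermid',.474,-.303,.08,.07,.15)
o=monitor.get_obs();T=rot(o['tool_rot']);print('tool axes',T.round(3), o['tool_pos'],o['time_s'])
E
```

```text
scene metertop 254 [array([ 476.7, -300.8]), array([57.8, 29.9]), np.float64(10.6)] [ 0.477  -0.3005  0.134 ]
scene holrim 226 [array([ 475.5, -301.2]), array([75.7, 46.4]), np.float64(11.1)] [ 0.4754 -0.2977  0.0585]
scene holbase 404 [array([ 483.5, -298.2]), array([131.2, 145.9]), np.float64(32.2)] [ 0.4757 -0.3067  0.017 ]
scene tina 297 [array([600.6,   4.5]), array([44.9, 45.6]), np.float64(51.1)] [0.6007 0.0047 0.1389]
scene tinb 284 [array([585. , -80.1]), array([44.6, 44.8]), np.float64(0.7)] [ 0.5849 -0.0801  0.1394]
scene crate 655 [array([532. , 280.1]), array([153.3, 152.5]), np.float64(9.4)] [0.5325 0.2808 0.0509]
scene jar 205 [array([503.1, 238.4]), array([41.3, 41.7]), np.float64(27.9)] [0.5028 0.2383 0.082 ]
scene board 2996 [array([586.1,   1. ]), array([240.2, 122.5]), np.float64(88.5)] [0.586  0.0014 0.0392]
scene glue 637 [array([753.3, 195. ]), array([57.1, 49.4]), np.float64(62.0)] [0.7501 0.1967 0.1323]
scene metermid 501 [array([ 477.1, -300.5]), array([58.4, 30.3]), np.float64(9.8)] [ 0.4773 -0.3002  0.105 ]
side metertop 477 [array([ 474.3, -304.2]), array
[... 421 characters left out ...]
[46.5, 45.3]), np.float64(29.5)] [ 0.5838 -0.0821  0.139 ]
side crate 525 [array([530.2, 278.8]), array([150.7, 156. ]), np.float64(9.4)] [0.5305 0.2771 0.051 ]
side jar 153 [array([502.4, 236.6]), array([41.7, 41.6]), np.float64(44.3)] [0.5011 0.235  0.0822]
side board 2473 [array([584. ,  -0.6]), array([244.3, 120.8]), np.float64(89.0)] [ 0.5832 -0.0007  0.0392]
side glue 396 [array([745.6, 189.7]), array([44.2, 54.9]), np.float64(45.0)] [0.7471 0.1875 0.1324]
side metermid 926 [array([ 474.5, -304.2]), array([56.6, 32.1]), np.float64(11.2)] [ 0.4747 -0.3032  0.1047]
tool axes [[ 0.     0.928  0.372]
 [-0.     0.372 -0.928]
 [-1.    -0.     0.   ]] [ 0.24154093 -0.60348325  0.2415905 ] 1.5
```

step_arm([
  [1,0,0.558,-0.43,-68],
  [1,0,0.558,-0.43,-68],
  [1,0,0.558,-0.43,-68],
  [1,0,0.558,-0.43,-68],
  [1,0,0.558,-0.43,-68],
  [1,0,0.558,-0.43,-68],
  [1,0,0.558,-0.43,-68],
  [1,0,0.558,-0.43,-68],
  [1,0,0.558,-0.43,-68],
  [1,0,0.558,-0.43,-68],
  [1,0,0.558,-0.43,-68],
  [1,0,0.558,-0.43,-68],
], newtons=20)

```text
time_s: 3.0
tool_pos: [0.6007, 0.0087, 0.2417]
tool_rot: [77.4, 89.8, 77.6]
force: [0.7, -0.3, -0.8]
grip_width: 0.0873
```

```bash
cat >> h.py <<'E'
def st():
    o=monitor.get_obs();T=rot(o['tool_rot']);p=np.array(o['tool_pos'])
    print('t',round(o['time_s'],2),'tcp',p.round(4),'zang',np.degrees(np.arctan2(T[1,2],T[0,2])).round(2),'down',T[:,0].round(4),'F',np.round(o['force'],2),'w',round(o['grip_width'],4),'q',np.round(o['qpos'],1))
    return p,T
E
python3 - <<'E'
from h import *
st()
K=camera_model('wrist'); im,d=read_camera('wrist'); save('w1',im); P=cloud(K,d); np.save('w1.npy',P)
st()
for t in ['tin_a','mark','board','crate']:
    for r in regions_of('wrist',t)[:3]:
        Q=P[r['pixels']]; Q=Q[~np.isnan(Q[:,0])]; 
        if len(Q)<5: continue
        print(t,round(r['p'],2),np.round(r['pixel']),np.median(Q,0).round(4),((Q.min(0)+Q.max(0))/2).round(4))
Q=P.reshape(-1,3);Q=Q[~np.isnan(Q[:,0])]
for n,x,y,z0 in [('a',.6,.004,.134),('b',.585,-.081,.134)]:
    m=(np.hypot(Q[:,0]-x,Q[:,1]-y)<.04)&(Q[:,2]>z0)&(Q[:,2]<.145)
    if m.sum()>20:print(n,m.sum(),cv2.minEnclosingCircle((Q[m,:2]*1000).astype(np.float32)),np.median(Q[m,2]))
E
```

```text
t 3.0 tcp [0.6007 0.0087 0.2417] zang 0.22 down [ 7.e-04  3.e-03 -1.e+00] F [ 0.7  -0.34 -0.84] w 0.0873 q [ 28.7  16.  -38.5  89.4   9.9  78.  -10.5]
t 3.05 tcp [0.6009 0.0086 0.2415] zang 0.2 down [ 8.0e-04  3.1e-03 -1.0e+00] F [-0.35  0.55  0.52] w 0.0869 q [ 28.7  16.  -38.5  89.4   9.9  78.  -10.6]
tin_a 0.98 [318. 199.] [0.6004 0.0104 0.1394] [0.6011 0.0039 0.0904]
tin_a 0.61 [302. 303.] [ 0.5853 -0.0764  0.1391] [ 0.5764 -0.0788  0.16  ]
mark 0.58 [322.  96.] [0.6048 0.0853 0.0404] [0.6055 0.0859 0.0404]
board 0.59 [292. 138.] [0.5747 0.0452 0.0398] [0.5882 0.0112 0.154 ]
a 2853 ((600.4890747070312, 2.9143340587615967), 23.49654769897461) 0.13976154523475143
b 1557 ((584.6378784179688, -82.29629516601562), 23.379493713378906) 0.13976653718879686
```

View pics/w1.png

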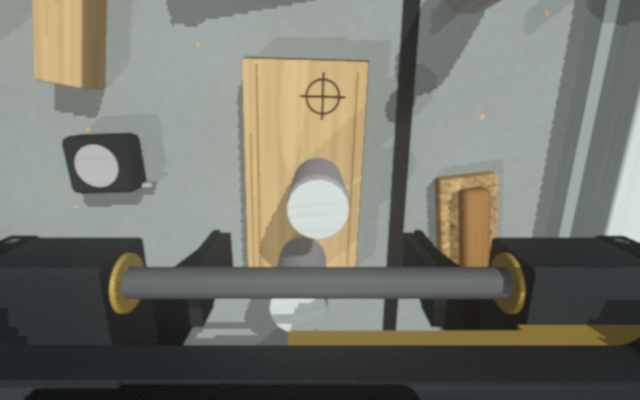

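step_arm([
  [1,0,-0.005,-0.0005,0],
  [1,0.05,-0.005,-0.0005,0],
  [1,0.1,-0.005,-0.0005,0],
  [1,0.122,-0.005,-0.0005,0],
  [1,0.122,-0.005,-0.0005,0],
  [1,0.122,-0.005,-0.0005,0],
])

```text
time_s: 4.0
tool_pos: [0.6001, -0.0028, 0.121]
tool_rot: [-14.6, 89.9, -14.9]
force: [0.4, 0.6, 0.4]
grip_width: 0.0867
```

step_arm([
  [1,0,0.005,0,0],
  [1,0,0.005,0,0],
  [1,0,0.005,0,0],
  [-1,0,0.005,0,0],
  [-1,0,0.005,0,0],
  [-1,0,0.005,0,0],
  [-1,0,0.005,0,0],
  [-1,0,0.005,0,0],
  [-1,0,0.005,0,0],
], newtons=25)

```text
time_s: 5.12
tool_pos: [0.5997, 0.0031, 0.1197]
tool_rot: [-1.6, 89.9, -1.7]
force: [1.5, -0.1, 0.2]
grip_width: 0.0493
```

step_arm([
  [-1,-0.04,0,0,0],
  [-1,-0.09,0,0,0],
  [-1,-0.09,0.305,-0.11,-9.4],
  [-1,-0.09,0.305,-0.11,-9.4],
  [-1,-0.09,0.305,-0.11,-9.4],
  [-1,-0.09,0.305,-0.11,-9.4],
  [-1,-0.09,0.305,-0.11,-9.4],
  [-1,-0.09,0.305,-0.11,-9.4],
  [-1,-0.09,0.305,-0.11,-9.4],
  [-1,-0.09,0.305,-0.11,-9.4],
  [-1,-0.09,0.305,-0.11,-9.4],
])

```text
time_s: 6.5
tool_pos: [0.4913, 0.3063, 0.2092]
tool_rot: [-110.1, 89.9, -101.1]
force: [0.2, -0.3, -3.5]
grip_width: 0.0496
```

```bash
python3 - <<'E'
from h import *
st()
im,d=read_camera('scene');P=cloud('scene',d).reshape(-1,3);P=P[~np.isnan(P[:,0])]
K=camera_model('wrist');st(); im,d=read_camera('wrist'); save('w2',im); W=cloud(K,d).reshape(-1,3);W=W[~np.isnan(W[:,0])]
for c,Q in (('s',P),('w',W)):
    m=(abs(Q[:,0]-.53)<.12)&(abs(Q[:,1]-.28)<.12)&(Q[:,2]>.046)&(Q[:,2]<.055)
    if m.sum()>50: print(c,m.sum(),cv2.minAreaRect((Q[m,:2]*1000).astype(np.float32)))
E
```

```text
t 6.5 tcp [0.4913 0.3063 0.2092] zang 9.02 down [-2.0e-04 -1.2e-03 -1.0e+00] F [ 0.24 -0.27 -3.48] w 0.0496 q [  6.8  16.6 -48.9  94.7  13.   74.6 -35.4]
t 6.55 tcp [0.4912 0.3067 0.2093] zang 9.05 down [-2.e-04 -9.e-04 -1.e+00] F [-0.77  0.13 -3.69] w 0.0493 q [  6.7  16.6 -48.9  94.7  12.9  74.6 -35.4]
s 639 ((531.3275146484375, 279.68402099609375), (153.2076873779297, 150.7353057861328), 9.311829566955566)
w 2355 ((527.3985595703125, 307.368896484375), (150.2728271484375, 92.21614837646484), 9.178180694580078)
```

View pics/w2.png

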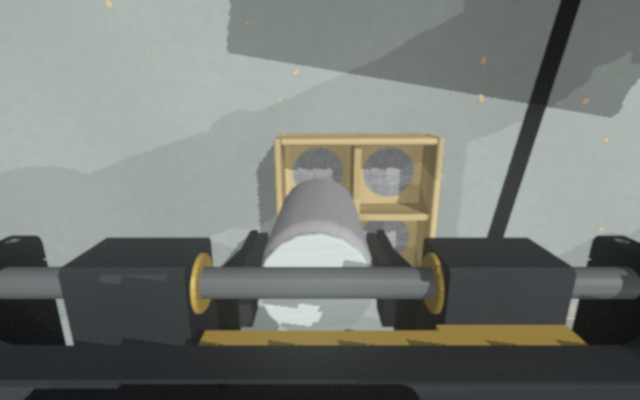

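step_arm([
  [-1,0,0.0005,0,0],
  [-1,0.05,0.0005,0,0],
  [-1,0.09,0.0005,0,0],
  [-1,0.11,0.0005,0,0],
  [-1,0.116,0.0005,0,0],
  [-1,0.119,0.0005,0,0],
  [-1,0.121,0.0005,0,0],
  [-1,0.121,0.0005,0,0],
])

```text
time_s: 7.6
tool_pos: [0.4907, 0.3092, 0.0893]
tool_rot: [8.3, 89.9, 17.6]
force: [-0.5, 0.3, -2.9]
grip_width: 0.0496
```

step_arm([
  [-1,0.001,0,0,0],
  [-1,0.002,0,0,0],
  [-1,0.002,0,0,0],
])

```text
time_s: 7.98
tool_pos: [0.4903, 0.309, 0.0867]
tool_rot: [-0.8, 90.0, 8.4]
force: [0.1, 0.7, -2.9]
grip_width: 0.0492
```

step_arm([
  [-1,0.0005,0,0,0],
  [-1,0.001,0,0,0],
  [-1,0.001,0,0,0],
])

```text
time_s: 8.35
tool_pos: [0.4904, 0.3093, 0.0866]
tool_rot: [-14.0, 90.0, -4.8]
force: [-1.6, -1.7, 6.3]
grip_width: 0.0494
```

step_arm([
  [0.6,-0.0005,0,0,0],
  [0.6,-0.0005,0,0,0],
  [0.6,-0.0005,0,0,0],
  [0.6,-0.0005,0,0,0],
  [0.6,-0.05,0,0,0],
  [0.6,-0.1,0,0,0],
  [0.6,-0.13,0,0,0],
])

```text
time_s: 9.22
tool_pos: [0.4907, 0.3097, 0.2182]
tool_rot: [17.0, 89.8, 26.3]
force: [0.1, 0.8, -0.7]
grip_width: 0.0697
```

step_arm([
  [1,0,-0.401,0.0294,-80.6],
  [1,0,-0.401,0.0294,-80.6],
  [1,0,-0.401,0.0294,-80.6],
  [1,0,-0.401,0.0294,-80.6],
  [1,0,-0.401,0.0294,-80.6],
  [1,0,-0.401,0.0294,-80.6],
  [1,0,-0.401,0.0294,-80.6],
  [1,0,-0.401,0.0294,-80.6],
  [1,0,-0.401,0.0294,-80.6],
  [1,0,-0.401,0.0294,-80.6],
  [1,0,-0.401,0.0294,-80.6],
  [1,0,-0.401,0.0294,-80.6],
])

```text
time_s: 10.72
tool_pos: [0.5834, -0.0814, 0.2157]
tool_rot: [-152.8, 90.0, -62.9]
force: [-0.3, 0.2, -0.7]
grip_width: 0.0873
```

```bash
python3 - <<'E'
from h import *
st()
im,d=read_camera('scene');save('s2',im[120:260,240:520]);P=cloud('scene',d).reshape(-1,3);P=P[~np.isnan(P[:,0])]
p,_=st()
m=(np.hypot(P[:,0]-.49,P[:,1]-.309)<.06)&(P[:,2]>.098)&(P[:,2]<.115)
print(m.sum(),cv2.minEnclosingCircle((P[m,:2]*1000).astype(np.float32)),P[m,2].min(),np.median(P[m,2]))
E
```

```text
t 10.72 tcp [ 0.5834 -0.0814  0.2157] zang 89.84 down [ 2.e-04 -5.e-04 -1.e+00] F [-0.28  0.19 -0.7 ] w 0.0873 q [ 46.   17.7 -48.8  92.9  13.7  75.6  84.9]
t 10.78 tcp [ 0.5834 -0.0816  0.2157] zang 89.84 down [ 1.e-04 -4.e-04 -1.e+00] F [0.18 0.71 0.2 ] w 0.0873 q [ 46.   17.7 -48.8  92.9  13.7  75.6  84.9]
265 ((491.52020263671875, 309.72149658203125), 24.983715057373047) 0.09810089291802304 0.10676374829346369
```

step_arm([
  [1,0.05,-0.001,0,0],
  [1,0.09,-0.001,0,0],
  [1,0.097,-0.001,0,0],
  [1,0.097,-0.001,0,0],
  [-1,0.097,-0.001,0,0],
  [-1,0.097,-0.001,0,0],
  [-1,0.097,-0.001,0,0],
  [-1,0.097,-0.001,0,0],
  [-1,0.097,-0.001,0,0],
  [-1,0.097,-0.001,0,0],
])

```text
time_s: 12.02
tool_pos: [0.5845, -0.0819, 0.1187]
tool_rot: [-50.7, 90.0, 39.1]
force: [0.3, 0.3, 1.4]
grip_width: 0.0495
```

step_arm([
  [-1,-0.05,0,0,0],
  [-1,-0.095,0,0,0],
  [-1,-0.095,0.0117,0.3315,-9.4],
  [-1,-0.095,0.0117,0.3315,-9.4],
  [-1,-0.095,0.0117,0.3315,-9.4],
  [-1,-0.095,0.0117,0.3315,-9.4],
  [-1,-0.095,0.0117,0.3315,-9.4],
  [-1,-0.095,0.0117,0.3315,-9.4],
  [-1,-0.095,0.0117,0.3315,-9.4],
  [-1,-0.095,0.0117,0.3315,-9.4],
  [-1,-0.095,0.0117,0.3315,-9.4],
])

```text
time_s: 13.4
tool_pos: [0.5745, 0.2469, 0.2131]
tool_rot: [159.8, 89.9, -101.2]
force: [-0.3, -0.5, -3.5]
grip_width: 0.0496
```

step_arm([
  [-1,0,0,0,0],
  [-1,0,0,0,0],
  [-1,0.05,0,0,0],
  [-1,0.09,0,0,0],
  [-1,0.115,0,0,0],
  [-1,0.12,0,0,0],
  [-1,0.123,0,0,0],
  [-1,0.124,0,0,0],
  [-1,0.124,0,0,0],
])

```text
time_s: 14.52
tool_pos: [0.5743, 0.2497, 0.0905]
tool_rot: [-86.3, 89.9, 12.9]
force: [0.5, -0.1, -3.2]
grip_width: 0.0491
```

step_arm([
  [-1,0.002,0,0,0],
  [-1,0.003,0,0,0],
  [-1,0.004,0,0,0],
  [-1,0.004,0,0,0],
])

```text
time_s: 15.02
tool_pos: [0.5739, 0.2494, 0.0858]
tool_rot: [-127.8, 90.0, -28.6]
force: [-0.5, -0.5, -0.6]
grip_width: 0.0495
```

step_arm([
  [0.6,0,0,0,0],
  [0.6,0,0,0,0],
  [0.6,0,0,0,0],
  [0.6,0,0,0,0],
  [0.6,-0.05,0,0,0],
  [0.6,-0.1,0,0,0],
  [0.6,-0.15,0,0,0],
])

```text
time_s: 15.9
tool_pos: [0.5736, 0.2494, 0.2371]
tool_rot: [-121.8, 90.0, -22.6]
force: [0.3, -0.7, 0.0]
grip_width: 0.0696
```

step_arm([
  [0.6,0,0.1868,-0.528,-1.3],
  [0.6,0,0.1868,-0.528,-1.3],
  [0.6,0,0.1868,-0.528,-1.3],
  [0.6,0,0.1868,-0.528,-1.3],
  [0.6,0,0.1868,-0.528,-1.3],
  [0.6,0,0.1868,-0.528,-1.3],
  [0.6,0,0.1868,-0.528,-1.3],
  [0.6,0,0.1868,-0.528,-1.3],
  [0.6,0,0.1868,-0.528,-1.3],
  [0.6,0,0.1868,-0.528,-1.3],
  [0.6,0,0.1868,-0.528,-1.3],
  [0.6,0,0.1868,-0.528,-1.3],
])

```text
time_s: 17.4
tool_pos: [0.4748, -0.2998, 0.2358]
tool_rot: [-102.5, 90.0, -1.8]
force: [0.5, -0.0, -0.5]
grip_width: 0.0696
```

```bash
python3 - <<'E'
from h import *
st()
im,d=read_camera('scene');save('s2',cv2.resize(im[120:260,180:500],None,fx=2,fy=2));P=cloud('scene',d)
K=camera_model('wrist');imw,dw=read_camera('wrist');W=cloud(K,dw).reshape(-1,3);st()
save('w3',imw)
for r in regions_of('scene','mark')[:2]:
    print('mark',r['p'],r['pixel'],np.nanmedian(P[r['pixels']],0))
P0=P; P=P.reshape(-1,3);P=P[~np.isnan(P[:,0])]
W=W[~np.isnan(W[:,0])]
for x,y in [(.49,.309),(.573,.249)]:
    m=(np.hypot(P[:,0]-x,P[:,1]-y)<.045)&(P[:,2]>.098)&(P[:,2]<.115)
    print(m.sum(),cv2.minEnclosingCircle((P[m,:2]*1000).astype(np.float32)),np.median(P[m,2]))
for c,Q in (('s',P),('w',W)):
    m=(np.hypot(Q[:,0]-.475,Q[:,1]+.302)<.05)&(Q[:,2]>.128)&(Q[:,2]<.15)
    print(c,m.sum(),cv2.minAreaRect((Q[m,:2]*1000).astype(np.float32)),np.median(Q[m,2]) if m.sum() else 0)
# mark by dark pixels on board, scene view (board yaw frame)
g=cv2.cvtColor(im,cv2.COLOR_RGB2GRAY); w=(abs(P0[...,0]-.604)<.03)&(abs(P0[...,1]-.088)<.03)&(abs(P0[...,2]-.04)<.006)
dk=w&(g<np.median(g[w])*.6); q=P0[dk]; print('dark',dk.sum(),((q.min(0)+q.max(0))/2).round(4),q.mean(0).round(4),(q.max(0)-q.min(0)).round(3))
E
```

```text
t 17.4 tcp [ 0.4748 -0.2998  0.2358] zang 100.69 down [ 3.e-04 -0.e+00 -1.e+00] F [ 0.5  -0.03 -0.48] w 0.0696 q [ 67.8  11.6 -43.2  95.2   8.1  76.4 124. ]
t 17.5 tcp [ 0.4746 -0.3002  0.2358] zang 100.67 down [ 2.e-04 -5.e-04 -1.e+00] F [-1.02 -0.56 -0.25] w 0.0696 q [ 67.8  11.6 -43.2  95.2   8.2  76.4 124. ]
mark 0.5 [365.8, 215.7] [0.58836938 0.0889653  0.03962097]
269 ((490.99005126953125, 310.7384033203125), 24.089054107666016) 0.10669602531835287
302 ((573.344970703125, 249.63876342773438), 24.55573272705078) 0.10645534908608195
s 255 ((477.88507080078125, -300.9561767578125), (57.71670150756836, 30.61689567565918), 10.635071754455566) 0.13508095271083465
w 2906 ((475.2115173339844, -303.611328125), (55.247554779052734, 30.5400333404541), 9.984314918518066) 0.13556544937661263
dark 20 [0.6056 0.087  0.0404] [0.6057 0.0871 0.0408] [0.036 0.036 0.005]
```

View pics/s2.png

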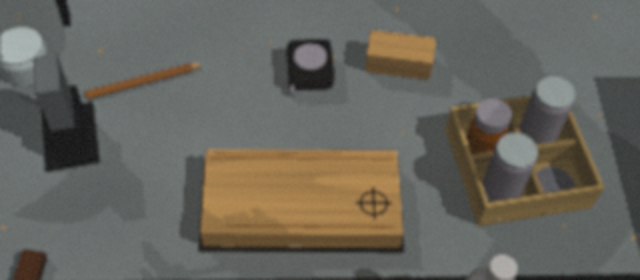

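View pics/w3.png

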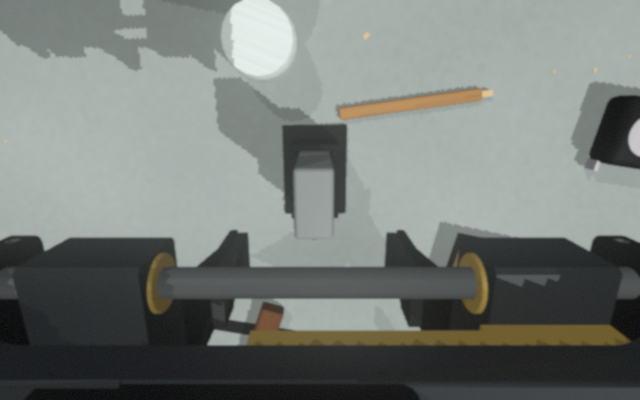

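step_arm([
  [0.6,0,-0.0005,-0.0015,0],
  [0.6,0.05,-0.0005,-0.0015,0],
  [0.6,0.1,-0.0005,-0.0015,0],
  [0.6,0.136,-0.0005,-0.0015,0],
  [0.6,0.136,-0.0005,-0.0015,0],
  [0.6,0.136,-0.0005,-0.0015,0],
  [0.6,0.136,-0.0005,-0.0015,0],
])

```text
time_s: 18.42
tool_pos: [0.4761, -0.3038, 0.1017]
tool_rot: [-141.4, 89.8, -40.8]
force: [-0.4, -0.1, 0.6]
grip_width: 0.0697
```

step_arm([
  [-1,0,0,0.0005,0],
  [-1,0,0,0.0005,0],
  [-1,0,0,0.0005,0],
  [-1,0,0,0.0005,0],
  [-1,0,0,0.0005,0],
  [-1,0,0,0.0005,0],
  [-1,0,0,0.0005,0],
], newtons=25)

```text
time_s: 19.3
tool_pos: [0.4746, -0.3026, 0.0995]
tool_rot: [72.6, 90.0, 173.1]
force: [0.0, -0.0, -0.2]
grip_width: 0.03
```

step_arm([
  [-1,-0.02,0,0,0],
  [-1,-0.06,0,0,0],
  [-1,-0.1,0,0,0],
  [-1,-0.1,0,0,0],
])

```text
time_s: 19.8
tool_pos: [0.477, -0.3035, 0.2042]
tool_rot: [-140.5, 89.5, -39.9]
force: [0.8, -0.2, -2.7]
grip_width: 0.0295
```

step_arm([
  [-1,0,-0.2,0.358,102],
  [-1,0,-0.2,0.358,102],
  [-1,0,-0.2,0.358,102],
  [-1,0,-0.2,0.358,102],
  [-1,0,-0.2,0.358,102],
  [-1,0,-0.2,0.358,102],
  [-1,0,-0.2,0.358,102],
  [-1,0,-0.2,0.358,102],
  [-1,0,-0.2,0.358,102],
  [-1,0,-0.2,0.358,102],
  [-1,0,-0.2,0.358,102],
  [-1,0,-0.2,0.358,102],
])

```text
time_s: 21.3
tool_pos: [0.6056, 0.0858, 0.1991]
tool_rot: [-163.1, 89.9, -164.5]
force: [0.1, -0.3, -1.9]
grip_width: 0.0298
```

```bash
cat > look.py <<'E'
from h import *
import sys
n=sys.argv[1]
p,T=st()
for c in ['scene','side','wrist']:
    K=camera_model(c);im,d=read_camera(c);P=cloud(K,d);save(c+n,im)
    g=cv2.cvtColor(im,cv2.COLOR_RGB2GRAY); w=(abs(P[...,0]-.605)<.03)&(abs(P[...,1]-.087)<.03)&(abs(P[...,2]-.04)<.006)
    if w.sum()>50:
        dk=w&(g<np.median(g[w])*.6); q=P[dk]
        if len(q): print(c,'dark',dk.sum(),w.sum(),((q.min(0)+q.max(0))/2).round(4),q.mean(0).round(4),(q.max(0)-q.min(0)).round(3))
    Q=P.reshape(-1,3);Q=Q[~np.isnan(Q[:,0])]
    B=(abs(Q[:,0]-.585)<.1)&(abs(Q[:,1])<.15)&(abs(Q[:,2]-.039)<.005)
    if B.sum()>100: print(c,'board',B.sum(),cv2.minAreaRect((Q[B,:2]*1000).astype(np.float32)))
    for r in regions_of(c,'meter')[:1]:
        q=P[r['pixels']];q=q[~np.isnan(q[:,0])]
        q=q[(np.hypot(q[:,0]-p[0],q[:,1]-p[1])<.06)&(q[:,2]>p[2]-.11)]
        print(c,'meter',round(r['p'],2),len(q),q.min(0).round(4),q.max(0).round(4))
        for z0 in (-.07,-.04): 
            s=q[(q[:,2]>p[2]+z0)&(q[:,2]<p[2]+z0+.03)]
            if len(s)>10: print('  slab',z0,cv2.minAreaRect((s[:,:2]*1000).astype(np.float32)))
p,T=st()
E
python3 look.py 4; python3 - <<'E'
import cv2,numpy as np
a=cv2.imread('pics/side4.png')[90:290,230:450]; b=cv2.imread('pics/scene4.png')[120:270,270:420]
cv2.imwrite('pics/c4.png',np.hstack([cv2.resize(a,(440,400)),cv2.resize(b,(360,400))]))
E
```

```text
t 21.3 tcp [0.6056 0.0858 0.1991] zang -1.34 down [-9.e-04 -2.e-04 -1.e+00] F [ 0.11 -0.25 -1.89] w 0.0298 q [ 21.8  19.4 -39.9  91.   12.8  74.3 -21.3]
scene dark 21 529 [0.6059 0.0872 0.0401] [0.6059 0.0871 0.04  ] [0.034 0.036 0.005]
scene board 3977 ((585.121826171875, 1.131622314453125), (240.2895965576172, 123.34915161132812), 88.70036315917969)
scene meter 0.45 23 [0.5944 0.0564 0.1503] [0.6198 0.0577 0.2003]
  slab -0.04 ((607.10205078125, 56.66326141357422), (25.368572235107422, 1.1240289211273193), 2.511268138885498)
side dark 41 419 [0.6051 0.0883 0.0388] [0.6047 0.0891 0.0397] [0.034 0.038 0.008]
side board 3924 ((584.2868041992188, 0.1193695068359375), (245.1302947998047, 120.86470031738281), 88.75498962402344)
side meter 0.83 618 [0.5869 0.0486 0.1141] [0.618  0.1071 0.2377]
  slab -0.07 ((593.3302001953125, 72.29618072509766), (27.30696678161621, 58.007057189941406), 32.452117919921875)
  slab -0.04 ((594.1159057617188, 65.38347625732422), (21.455951690673828, 44.02591323852539), 38.38178253173828)
wrist dark 52 2390 [0.6052 0.0969 0.0406] [0.6065 0.0986 0.0405] [0.03  0.014 0.003]
wrist board 8501 ((586.0877075195312, 25.87682342529297), (187.37185668945312, 120.28424072265625), 88.65679168701172)
wrist meter 0.71 8397 [0.5901 0.0767 0.1344] [0.6204 0.1119 0.2378]
  slab -0.07 ((604.9315185546875, 110.46002960205078), (29.138032913208008, 3.0940768718719482), 3.207869052886963)
  slab -0.04 ((605.2984008789062, 110.30538940429688), (29.2916202545166, 3.021191358566284), 1.358474850654602)
t 21.6 tcp [0.6059 0.0858 0.1995] zang -1.45 down [-0.  0. -1.] F [-0.46 -0.49 -2.69] w 0.0299 q [ 21.9  19.4 -39.9  91.   12.8  74.3 -21.4]
```

View pics/c4.png

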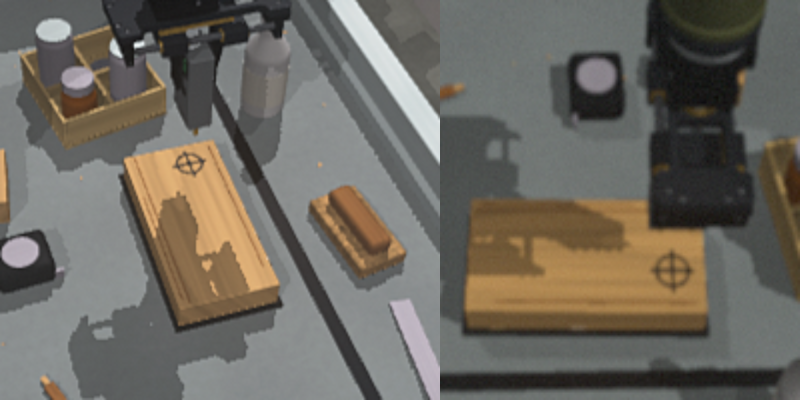

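View pics/wrist4.png

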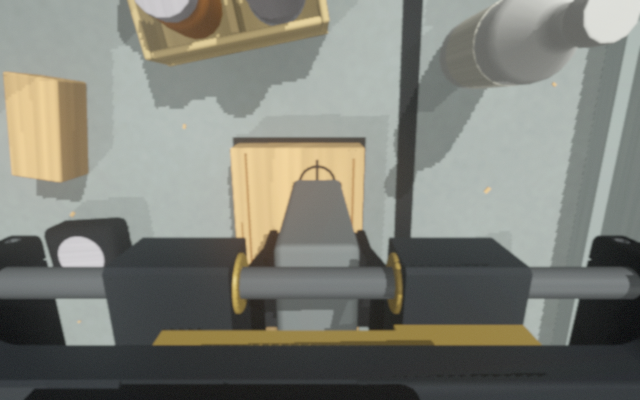

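step_arm([
  [-1,0.03,0.002,0,0],
  [-1,0.055,0.002,0,0],
  [-1,0.06,0.002,0,0],
  [-1,0.06,0.002,0,0],
  [-1,0.06,0.002,0,0],
])

```text
time_s: 22.22
tool_pos: [0.6068, 0.0881, 0.1409]
tool_rot: [6.1, 89.9, 4.7]
force: [-0.6, 1.0, -1.3]
grip_width: 0.03
```

```bash
python3 look.py 5; python3 - <<'E'
import cv2,numpy as np
a=cv2.imread('pics/side5.png')[110:190,280:370]; b=cv2.imread('pics/scene5.png')[180:260,320:410]
cv2.imwrite('pics/c5.png',np.hstack([cv2.resize(i,(400,356),interpolation=cv2.INTER_CUBIC) for i in (a,b)]))
E
```

```text
t 22.23 tcp [0.6068 0.0881 0.1409] zang -1.48 down [ 2.1e-03  2.0e-04 -1.0e+00] F [-0.58  1.   -1.35] w 0.03 q [ 20.9  22.3 -39.1  94.7  14.9  68.2 -23.2]
scene dark 23 306 [0.6094 0.0837 0.0407] [0.6066 0.0796 0.0405] [0.028 0.043 0.007]
scene board 3605 ((585.3801879882812, 0.690765380859375), (239.2281951904297, 125.5877685546875), 89.59310150146484)
scene meter 0.38 2 [0.6096 0.059  0.1113] [0.6126 0.0592 0.1119]
side dark 37 302 [0.6044 0.0824 0.0389] [0.5993 0.0814 0.0394] [0.036 0.039 0.008]
side board 3794 ((584.565185546875, -0.821075439453125), (243.440673828125, 121.57122802734375), 88.46908569335938)
side meter 0.66 627 [0.5767 0.0484 0.0355] [0.6276 0.1163 0.2098]
  slab -0.07 ((592.900146484375, 77.5785903930664), (26.545059204101562, 59.63288116455078), 29.759077072143555)
  slab -0.04 ((595.8002319335938, 67.1724624633789), (21.646448135375977, 42.42315673828125), 40.30967330932617)
wrist dark 3 2385 [0.6059 0.1064 0.0403] [0.6059 0.1065 0.0404] [0.    0.001 0.002]
wrist board 9154 ((586.6490478515625, 48.75018310546875), (141.86660766601562, 120.31649017333984), 88.6202163696289)
wrist meter 0.7 8537 [0.5823 0.0661 0.0388] [0.6329 0.1203 0.2186]
  slab -0.07 ((606.2634887695312, 111.9936752319336), (3.211073160171509, 29.771968841552734), 88.06897735595703)
  slab -0.04 ((606.3427734375, 112.04513549804688), (3.561156749725342, 29.861175537109375), 87.5464859008789)
t 22.52 tcp [0.6061 0.0879 0.1399] zang -1.48 down [ 6.e-04 -1.e-04 -1.e+00] F [-0.13  1.18 -1.51] w 0.03 q [ 20.9  22.3 -39.1  94.8  14.9  68.2 -23.2]
```

View pics/c5.png

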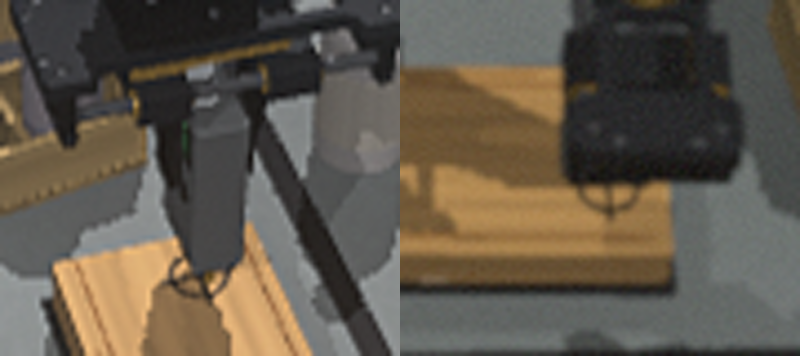

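step_arm([
  [-1,0.004,0,-0.0006,0],
  [-1,0.007,0,-0.0006,0],
  [-1,0.007,0,-0.0006,0],
  [-1,0.007,0,-0.0006,0],
])

```text
time_s: 23.02
tool_pos: [0.6054, 0.0879, 0.1325]
tool_rot: [-149.6, 90.0, -151.1]
force: [-0.1, -0.4, -1.3]
grip_width: 0.0297
```

```bash
cat > f.py <<'E'
from h import *
F=[];Z=[]
for i in range(8):
    read_camera('side'); o=monitor.get_obs(); F.append(o['force']); Z.append(o['tool_pos'])
print('F',np.mean(F,0).round(2),np.std(F,0).round(2),'p',np.mean(Z,0).round(4)); st()
E
python3 f.py
```

```text
F [ 0.07 -0.08 -1.96] [0.48 0.49 0.52] p [0.6054 0.0879 0.1326]
t 23.43 tcp [0.6054 0.0879 0.1326] zang -1.48 down [ 1.e-04 -1.e-04 -1.e+00] F [-0.83  0.39 -1.38] w 0.0297 q [ 20.8  22.6 -39.   95.3  15.2  67.5 -23.4]
```

step_arm([
  [-1,0.002,0,0,0],
  [-1,0.004,0,0,0],
  [-1,0.005,0,0,0],
  [-1,0.005,0,0,0],
  [-1,0.005,0,0,0],
])

```text
time_s: 24.05
tool_pos: [0.6055, 0.0879, 0.1277]
tool_rot: [-16.0, 90.0, -17.5]
force: [0.4, 0.4, 0.1]
grip_width: 0.03
```

```bash
python3 f.py
```

```text
F [ 0.3   0.2  -0.53] [0.5  0.54 0.77] p [0.6055 0.0879 0.1276]
t 24.45 tcp [0.6055 0.0879 0.1276] zang -1.48 down [ 2.e-04 -1.e-04 -1.e+00] F [ 1.03  1.35 -1.03] w 0.0301 q [ 20.7  22.9 -38.9  95.6  15.4  67.  -23.5]
```

step_arm([
  [-1,0.0015,0,0,0],
  [-1,0.0027,0,0,0],
  [-1,0.0027,0,0,0],
  [-1,0.0027,0,0,0],
])

```text
time_s: 24.95
tool_pos: [0.6055, 0.0879, 0.1249]
tool_rot: [-7.8, 90.0, -9.2]
force: [1.1, -0.2, 1.0]
grip_width: 0.0297
```

```bash
sed -i 's/range(8)/range(24)/' f.py; python3 f.py; python3 look.py 6; python3 - <<'E'
import cv2,numpy as np
a=cv2.imread('pics/side6.png')[110:190,280:370]; b=cv2.imread('pics/scene6.png')[130:260,270:480]
cv2.imwrite('pics/c6.png',np.hstack([cv2.resize(a,(400,356),interpolation=cv2.INTER_CUBIC),cv2.resize(b,(400,356))]))
E
```

```text
F [0.59 0.02 0.64] [0.56 0.47 0.4 ] p [0.6054 0.0879 0.1249]
t 26.15 tcp [0.6054 0.0879 0.1248] zang -1.48 down [ 1.e-04 -1.e-04 -1.e+00] F [ 0.55 -0.63  0.23] w 0.0298 q [ 20.7  23.  -38.8  95.7  15.5  66.7 -23.6]
t 26.15 tcp [0.6054 0.0879 0.1248] zang -1.48 down [ 1.e-04 -1.e-04 -1.e+00] F [ 0.55 -0.63  0.23] w 0.0298 q [ 20.7  23.  -38.8  95.7  15.5  66.7 -23.6]
scene dark 20 236 [0.6004 0.0808 0.0399] [0.6046 0.0766 0.0399] [0.042 0.042 0.007]
scene board 3522 ((584.94873046875, 0.9405517578125), (239.68844604492188, 124.7262954711914), 88.87873840332031)
scene meter 0.53 26 [0.5932 0.0586 0.0793] [0.618  0.1113 0.1641]
  slab -0.04 ((608.6898803710938, 58.9472541809082), (18.689512252807617, 1.2339000701904297), 4.199676513671875)
side dark 15 238 [0.5974 0.0816 0.0389] [0.594  0.083  0.0398] [0.024 0.032 0.007]
side board 3736 ((584.6185913085938, 0.01093292236328125), (246.1408233642578, 121.46371459960938), 88.6309814453125)
side meter 0.57 588 [0.5815 0.0536 0.0376] [0.6402 0.1146 0.1656]
  slab -0.07 ((591.6085205078125, 76.84405517578125), (27.205415725708008, 59.5723762512207), 27.80243682861328)
  slab -0.04 ((594.7229614257812, 68.72312927246094), (23.093563079833984, 44.34393310546875), 40.70484161376953)
wrist board 9405 ((586.7913208007812, 54.77750015258789), (130.00411987304688, 120.33428192138672), 88.49720764160156)
wrist meter 0.87 8393 [0.5877 0.0787 0.0381] [0.6266 0.1139 0.2026]
  slab -0.07 ((604.8092651367188, 112.33262634277344), (29.405261993408203, 2.9997425079345703), 1.5629136562347412)
  slab -0.04 ((609.9826049804688, 109.4803466796875), (12.956252098083496, 36.76114273071289), 64.94735717773438)
t 26.45 tcp [0.6054 0.0879 0.1248] zang -1.48 down [ 1.e-04 -1.e-04 -1.e+00] F [ 1.65 -0.39  1.33] w 0.0301 q [ 20.7  23.  -38.8  95.7  15.5  66.7 -23.6]
```

View pics/c6.png

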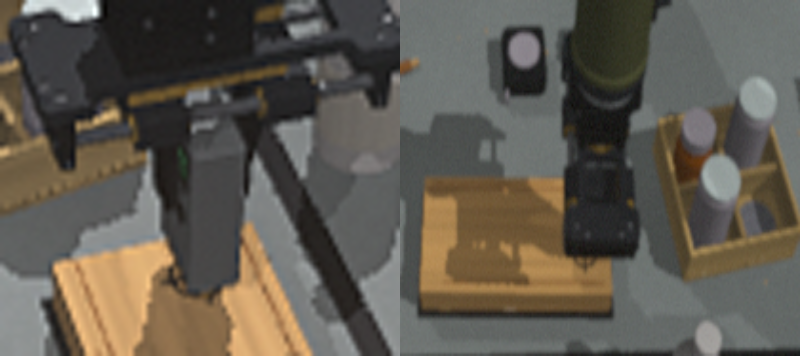

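```bash
python3 -c "
from h import *
print(env.sign_off())"
```

```text
the job is handed in; nothing more can be done
None
```

I cleared both tins into the crate and pressed the moisture meter on the pencil mark. I handed the job in at about 26.5 s on the robot's clock, with the meter still held there.

- **Tins:** They were lowered one each into cell1 and cell2, touched down under load, then released. The depth readings put both tops level at about 0.1066 m, so they stand upright. The jar was left alone.
- **Meter position:** It is upright to within measurement noise, and its pins line up with the grain at about -1.5° for the gripper against -1.3° for the plank. The wrist and scene cameras put it within about 1 mm of the mark.
- **Pin press:** The average force change from free hanging is about 2.6 N, or about 6.5 mm. The tool height gives about 5.6 mm. Half-way is 6 mm.
- **Checks that disagreed:** An early, rough reading of the meter's edges from the side camera suggested a y offset of up to 10 mm. I put that down to poor edges at that angle and did not follow it, because the other two cameras agreed with each other. In the last close views the meter hid the mark, so its position rests on readings taken before the press.

I did not recheck the glue, sander, square, wax or pencil one by one. No move came into contact with them.

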